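# Seat a circuit board in the test jig and hold the sprung contact slide on its line

### The job

On the bench is a test jig with a green circuit board lying loose and crooked in it. Push the board square and flush into the corner of the two dark fences while the contact slide is still fully back, then pull the slide towards the near fence by its bow handle, against its spring, until its pointer is level with the engraved line on the white index bar, so that the copper contacts stand on the board's row of pads. Finish while still holding the slide there by the handle, for a colleague to take the reading; do not let go, and leave the other things on the bench where they are.

Things in the scene. Friction and masses are not known exactly. Their poses are not given: they have to be found in the camera images.
- jig: The fixed test jig: aluminium base plate 360 x 280 x 12 mm flat on the bench. Origin on its underside; jig x points away from the near fence towards the slide, y left, z up. Plate: x -125 to 235, y -140 to 140, top z 12 mm. Two 12 mm guide rods along x at y -105 and 105, axis z 37; their supports, tops z 50, stand at x -28 to -14 and 130 to 144. Return strut at y 60, x 128 to 228, top z 45.
- nest_corner (a point): Where the planes of the two fences' inner faces meet, at the height of the board's underside (jig x -105, y 45, z 22 mm; jig axes). Dark steel fences, 12 mm thick, tops at jig z 34 mm: the near one has its face at jig x -105 (y -55 to 35), the left one its face at jig y 45 (x -97 to -17). Seated, the board's centre lies at jig x -60, y 5 mm.
- board_center (a point): Middle of the loose circuit board: 90 (its x) x 80 (its y) x 2.4 mm, 0.17 to 0.34 kg, on four 10 mm standoffs, this point 11 mm above the plate. Board x points to the edge with eight brass pads, which faces the slide. Transformer 34 (x) x 32 (y) mm at board x -4, y 0, top 41 mm above the plate. Starts 10 to 28 mm from its seat in x and in y, turned up to 0.15 rad; seated, its axes are the jig's.
- board_corner (a point): The near left corner of the board's underside (board x -45, y 40 mm from its centre). It lies on nest_corner when the board is seated. Three capacitors stand near the board's near edge, tops 29 mm above the plate.
- slide (a joint): Travel of the contact slide towards the near fence, in m: 0 at rest (fully back), 0.075 with the pointer level with the line, 0.092 at the end stop. A spring draws it back: about 6 N at rest, 10 N at the line; little friction. A black bridge, 40 mm in x, y -119 to 119, z 24 to 50, centre at jig x 100 mm at rest; copper contacts reach 50 mm ahead of its centre, yield and block nothing.
- handle (a point): Middle of the bar of the steel bow handle on top of the slide, on the bar's axis, moving with the slide (at rest jig x 100, y 0, z 79 mm; axes as the jig's). The bar is round, 12 mm thick and 84 mm long along y, on two posts 11 mm thick at y -42 and 42 mm, with 26 mm clear between it and the bridge. It can be grasped here from above, one finger in front and one behind.
- pointer (a point): Tip of the slide's pointer, just above the white index bar (at rest jig x 100, y -130, z 46 mm).
- line_mark (a point): Middle of the only engraved line, black, 2.5 mm wide, across the white index bar (jig x 25, y -130, z 46 mm). The bar is fixed at jig y -138 to -122, x -17 to 133, top z 46 mm.
- screwdriver: Bystander: black screwdriver, 170 mm long, lying beside the jig on its right (-y) side. Leave alone.
- flux_bottle: Bystander: amber bottle, 52 mm across, 110 mm tall, left of the jig. Origin under its base. Leave alone.
- solder_reel: Bystander: metal solder reel, 56 mm across, 40 mm tall, left of the jig. Origin under its base. Leave alone.
- multimeter: Bystander: black hand multimeter 150 x 78 x 40 mm, lying right of the jig. Origin under its middle. Leave alone.
There are look-alikes about, which are no part of the job. There is more than one size of the part that bears board_center; the job needs the middle-sized.

How it is judged:
By the outcome, as a careful person would: the job done as asked, in the order asked, and still so for the second after the job is handed in, while the arm keeps its last pose, push and grip.
It also fails if it takes over 64 s, if anything falls off the work surface, if the arm or the gripper's body presses on something with over 40 N, if the wrist force passes 120 N, or if a joint passes its speed limit or range.

### The arm

A 6-joint arm with a two-finger parallel gripper is mounted at the origin on the work surface. World frame = base frame: x ahead of the robot, y to its left, z up, the work surface at z = 0. Lengths are in m, angles in rad, forces in N, time in s.
With the tool pointing down it reaches from about 0.35 to 0.85 m from the base axis. Payload 8.1 kg.
Tool frame: the origin (TCP) lies midway between the tips of the shut fingers; the grasp point (between the pads) lies 19 mm behind it (robot.grip_point_offset is the distance from the TCP to the grasp point, in m); z points along the fingers, y is the line along which they close (so a half turn about z gives the same grasp; the last joint's range is limited). The gripper opens to 93 mm and grips with 3 to 60 N. Pads are 15 mm wide; open, the fingers measure 128 mm over their backs; the gripper's body (75 mm by 188 mm) begins 65 mm behind the grasp point.
Start: joints at [1.044, 0.13, 1.488, -0, 1.523, -0.085], TCP at [0.257, 0.542, 0.219] pointing down, gripper open.
Joint ranges: [-2.96, 2.96], [-0.89, 2.26], [0.02, 2.5], [-1.34, 4.48], [0, 2.73], [-2.66, 2.66]. Speed limits (rad/s): [2.39, 2.39, 2.79, 3.14, 3.14, 3.14].

### API

Orientations are given as a rotation vector (axis times angle).
In Python, from plant import robot, read_camera, job gives the robot as it stands.
- The arm moves only by the shell command python3 -m inch 'ROWS' [FORCE]. ROWS is JSON, one flat list of numbers, 5 for each row, row after row: the shift along the world's x, y, z in mm, then the turn about the world's z in degrees, then the opening in per cent of the stroke, from 0 (shut) to 100 (fully open). In form: [dx, dy, dz, yaw, hand, dx, dy, dz, yaw, hand, ...]. A call has 1 to 10 rows; each row is the pose to reach, as a shift and turn from the pose commanded when the call began; what a row does not reach only later rows make up. A row lasts 1/12 s, in which the tool goes at most 41.7 mm and 7.16 degrees, less where a joint would pass 70% of its speed; a pose out of reach is approached as far as the arm can. A call with a gripper value outside its range is refused whole. The fingers move at their own pace and stop on an object; FORCE is the grip in N (left out, the last holds). Time passes only in rows, so rows that repeat a pose let the fingers close. It gives the time, the measured TCP pose, the force, the opening and the grip force at its end, in the units of the state.
- robot.read_state(): the state, without advancing time (a new reading comes with each control period).
- read_camera(name): name is "scene" or "top" or "wrist"; returns a dict with "image" (384x512x3 uint8, blue, green, red), "K" (3x3 intrinsics, pixels), "D" ([k1, k2, p1, p2, k3] as OpenCV has them; the pictures are not rectified), "extrinsics" (4x4, takes a point from world to camera coordinates); the wrist camera has in their place "mount" (4x4, takes a point from camera to tool coordinates, whose origin is the TCP and whose axes are the flange's). Camera axes: x right, y down, z forward; pixel columns grow to the right and rows downward; lengths in m; the calibration is good to about 2 mm. A picture is of the moment at which its call begins: read the wrist's pose just before it. There is no depth.
- job.close_job(): hands the job in; it is judged then, once.
The state is a dict: "t": time; "q": joint angles; "dq": joint speeds; "joint_torque": joint torques, N m; "tool_pos": TCP position; "orientation": TCP orientation; "force": force on the tool from outside, world axes, zero at the start; "wrist_torque": the same for the moment, N m; "opening": finger opening in m; "gripper_force": force on a finger pad.
Only numpy, scipy, OpenCV 4.12 (cv2) and the standard library are available. Lean on these libraries where they do the work, as an engineer would, in place of code of your own. Each camera call takes 0.05 s, during which the arm holds its last target. There are 200 camera calls.

## Working session

There is one attempt and no reset: what is moved stays moved. The work goes in short steps, Python scripts to look and compute and a shell command to move; the robot and the scene stay as the last step left them, time stands still between calls to the robot, and variables do not carry over. Pictures are saved under pics/ and viewed, at most 12 in all, crops included, and the job is handed in when it is done.

```bash
ls; mkdir -p pics; python3 - <<'E'
from plant import robot, read_camera
import cv2,numpy as np
for n in ("top","scene"):
    c=read_camera(n); cv2.imwrite(f"pics/{n}0.png",c["image"]); np.savez(f"pics/{n}0.npz",**c)
    print(n,c["K"].round(1).tolist(),c["D"],np.round(c["extrinsics"],3).tolist())
s=robot.read_state();print(s["t"],s["tool_pos"],s["orientation"],s["opening"],s["force"])
E
```

```text
pics
top [[429.5, 0.0, 259.4], [0.0, 429.5, 190.8], [0.0, 0.0, 1.0]] [-0.02693136  0.          0.          0.          0.        ] [[-0.018, -1.0, 0.005, 0.024], [-0.991, 0.017, -0.129, 0.503], [0.129, -0.007, -0.992, 0.964], [0.0, 0.0, 0.0, 1.0]]
scene [[356.8, 0.0, 258.4], [0.0, 356.8, 192.0], [0.0, 0.0, 1.0]] [0.03895849 0.         0.         0.         0.        ] [[-0.519, 0.855, 0.009, 0.245], [0.517, 0.323, -0.793, -0.205], [-0.681, -0.407, -0.609, 1.402], [0.0, 0.0, 0.0, 1.0]]
0.1 [0.25627296 0.5419407  0.21769468] [-6.88263645e-01 -3.06479136e+00  2.54084763e-03] 0.09307204170793541 [ 0.24048343 -0.81868073 -0.68251477]
```

View pics/top0.png

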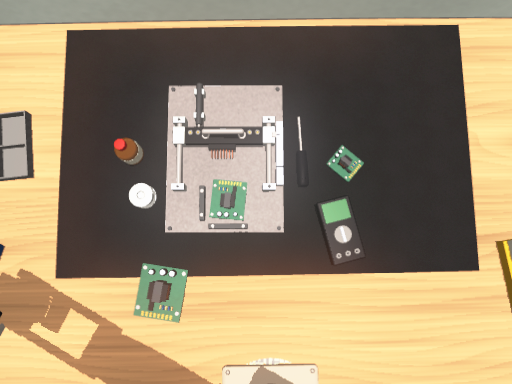

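View pics/scene0.png

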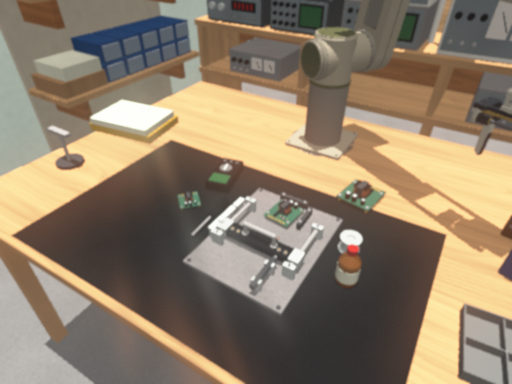

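Top view: the jig plate spans about (166,86)–(284,233). The job's board is at about (229,200), the handle bar is at (222,132), and the larger and smaller boards off the jig are decoys. Next I measure.

```bash
cat > h.py <<'E'
import numpy as np,cv2
from scipy.spatial.transform import Rotation as R
def ext(c,s=None):
    if "extrinsics" in c: return np.array(c["extrinsics"])
    T=np.eye(4);T[:3,:3]=R.from_rotvec(s["orientation"]).as_matrix();T[:3,3]=s["tool_pos"]
    return np.linalg.inv(T@np.array(c["mount"]))
def plane(c,px,z,s=None):
    E=ext(c,s);px=np.array(px,float).reshape(-1,1,2)
    n=cv2.undistortPoints(px,c["K"],c["D"]).reshape(-1,2)
    d=np.c_[n,np.ones(len(n))]@E[:3,:3]; o=-E[:3,:3].T@E[:3,3]
    return o+d*((z-o[2])/d[:,2])[:,None]
E
python3 - <<'E'
import numpy as np,cv2
from h import *
from plant import robot
c=dict(np.load("pics/top0.npz"));im=c["image"]
hsv=cv2.cvtColor(im,cv2.COLOR_BGR2HSV)
# plate: bright-ish region
roi=np.zeros(im.shape[:2],np.uint8);roi[75:245,155:295]=1
m=((hsv[...,2]>70)&(roi>0)).astype(np.uint8);m=cv2.morphologyEx(m,cv2.MORPH_OPEN,np.ones((5,5)))
k=max(cv2.findContours(m,0,2)[0],key=cv2.contourArea);r=cv2.minAreaRect(k);b=cv2.boxPoints(r)
P=plane(c,b,0.012);print(b.round(1).tolist(),P.round(4).tolist());print(np.linalg.norm(np.diff(P,axis=0),axis=1))
g=((hsv[...,0]>50)&(hsv[...,0]<95)&(hsv[...,1]>90)&(roi>0)).astype(np.uint8)
g=cv2.morphologyEx(g,cv2.MORPH_CLOSE,np.ones((5,5)))
k=max(cv2.findContours(g,0,2)[0],key=cv2.contourArea);b=cv2.boxPoints(cv2.minAreaRect(k))
P=plane(c,b,0.0244);print(P.round(4).tolist(),P.mean(0),np.linalg.norm(np.diff(P,axis=0),axis=1))
print(R.from_rotvec(robot.read_state()["orientation"]).as_matrix().round(3))
cv2.imwrite("pics/topcrop.png",cv2.resize(im[80:240,155:295],None,fx=3.7,fy=3.7,interpolation=cv2.INTER_CUBIC))
E
```

```text
[[155.0, 244.0], [155.0, 78.0], [294.0, 78.0], [294.0, 244.0]] [[0.3845, 0.2611, 0.012], [0.7896, 0.267, 0.012], [0.7839, -0.0748, 0.012], [0.379, -0.0633, 0.012]]
[0.40516991 0.34186076 0.40504678]Traceback (most recent call last):
  File "<stdin>", line 13, in <module>
ValueError: max() iterable argument is empty
```

```bash
python3 - <<'E'
import numpy as np,cv2
c=dict(np.load("pics/top0.npz"));im=c["image"];print(im.dtype)
for x,y in ((120,220),(210,215),(215,195),(242,205),(175,160)):print(im[y,x])
cv2.imwrite("pics/topcrop.png",cv2.resize(im[80:240,155:295],None,fx=3.7,fy=3.7,interpolation=cv2.INTER_CUBIC))
E
```

```text
uint8
[53 56 61]
[170 201 164]
[140 176 120]
[142 179 122]
[186 193 211]
```

View pics/topcrop.png

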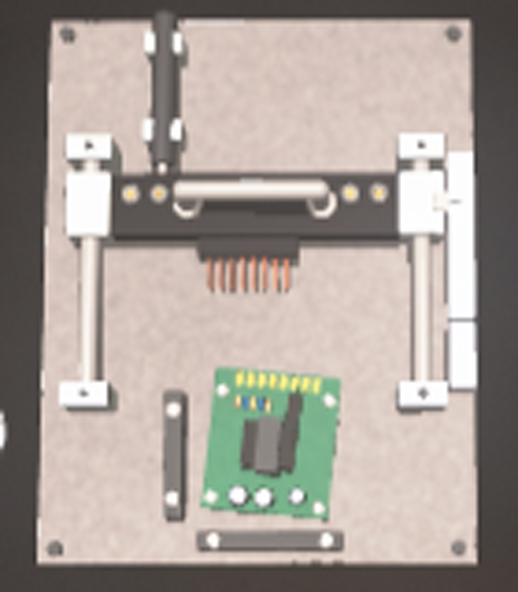

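The crop shows the board turned slightly. Its pads face the slide and the transformer is at crop (265,443), with an unknown dark part just to its right at crop (290,435). I'll tighten the masks.

```bash
python3 - <<'E'
import numpy as np,cv2
from h import *
from plant import robot,read_camera
c=dict(np.load("pics/top0.npz"));im=c["image"]
hsv=cv2.cvtColor(im,cv2.COLOR_BGR2HSV)
roi=np.zeros(im.shape[:2],np.uint8);roi[78:242,158:292]=1
m=((hsv[...,2]>120)&(roi>0)).astype(np.uint8);m=cv2.morphologyEx(m,cv2.MORPH_OPEN,np.ones((3,3)))
k=max(cv2.findContours(m,0,2)[0],key=cv2.contourArea);b=cv2.boxPoints(cv2.minAreaRect(k))
# edge fits for plate: left, right(bottom part), top,bottom per-row extremes
L=[(np.where(m[y])[0][0]-.5,y) for y in range(95,226)]
T=[(x,np.where(m[:,x])[0][0]-.5) for x in range(206,275)]
B=[(x,np.where(m[:,x])[0][-1]+.5) for x in range(176,275)]
Rr=[(np.where(m[y])[0][-1]+.5,y) for y in list(range(92,115))+list(range(192,226))]
fits={}
for n,q in zip("LTBR",(L,T,B,Rr)):
    P=plane(c,q,0.012)[:,:2]; v=cv2.fitLine(P.astype(np.float32),cv2.DIST_HUBER,0,.001,.001).ravel(); fits[n]=v
    print(n,v.round(4),np.degrees(np.arctan2(v[1],v[0])).round(2))
g=((hsv[...,0]>50)&(hsv[...,0]<95)&(hsv[...,1]>60)&(roi>0)).astype(np.uint8)
g=cv2.morphologyEx(g,cv2.MORPH_CLOSE,np.ones((5,5)))
k=max(cv2.findContours(g,0,2)[0],key=cv2.contourArea);b=cv2.boxPoints(cv2.minAreaRect(k))
P=plane(c,b,0.0244);print(P.round(4).tolist(),P.mean(0).round(4),np.linalg.norm(np.diff(P,axis=0),axis=1))
def inter(a,b):
    A=np.c_[a[:2],-b[:2]];t=np.linalg.solve(A,b[2:]-a[2:]);return a[2:]+t[0]*a[:2]
C={k:inter(fits[k[0]],fits[k[1]]) for k in("LT","RT","LB","RB")};print(C)
print("len x",np.linalg.norm(C["LT"]-C["LB"]),"y",np.linalg.norm(C["LB"]-C["RB"]))
print(R.from_rotvec(robot.read_state()["orientation"]).as_matrix().round(3))
w=read_camera("wrist");print(w["K"],w["D"],np.array(w["mount"]).round(3))
E
```

```text
L [ 0.9999 -0.0138  0.5848  0.2369] -0.79
T [0.0164 0.9999 0.7693 0.0653] 89.06
B [0.017  0.9999 0.4087 0.1094] 89.02
R [ 0.9999 -0.0159  0.5667 -0.0425] -0.91
[[0.4462, 0.1328, 0.0244], [0.5323, 0.1239, 0.0244], [0.5231, 0.0459, 0.0244], [0.4371, 0.0556, 0.0244]] [0.4847 0.0896 0.0244] [0.0866253  0.07852936 0.08653603]
{'LT': array([0.77212226, 0.23431113], dtype=float32), 'RT': array([ 0.7675203 , -0.04565958], dtype=float32), 'LB': array([0.41095597, 0.2392851 ], dtype=float32), 'RB': array([ 0.40619755, -0.03990442], dtype=float32)}
len x 0.36120054 y 0.27923006
[[-0.904  0.428 -0.001]
 [ 0.428  0.904 -0.001]
 [ 0.    -0.002 -1.   ]]
[[274.57869831   0.         253.66874508]
 [  0.         274.57869831 193.87375813]
 [  0.           0.           1.        ]] [-0.06535931  0.          0.          0.          0.        ] [[ 0.002 -0.955 -0.296  0.082]
 [ 1.     0.002  0.     0.   ]
 [ 0.    -0.296  0.955 -0.166]
 [ 0.     0.     0.     1.   ]]
```

```bash
python3 -m inch '[225,-452,-49,19.1,65,225,-452,-49,19.1,65,225,-452,-49,19.1,65,225,-452,-49,19.1,65,225,-452,-49,19.1,65,225,-452,-49,19.1,65,225,-452,-49,19.1,65,225,-452,-49,19.1,65,225,-452,-49,19.1,65,225,-452,-49,19.1,65]' && python3 - <<'E'
from plant import robot
import numpy as np
s=robot.read_state();print(s["t"],s["tool_pos"],s["orientation"])
E
```

```text
t: 0.98
tool_pos: [0.4408, 0.171, 0.1784]
orientation: [0.17, 3.137, 0.0]
force: [0.7, 0.5, -0.7]
opening: 0.0605
gripper_force: 0.0
0.9833 [0.44077167 0.17095664 0.17836333] [1.69934448e-01 3.13681434e+00 1.42341117e-04]
```

```bash
python3 -m inch '[40,-81,-9,0,65,40,-81,-9,0,65,40,-81,-9,0,65,40,-81,-9,0,65,40,-81,-9,0,65]' && python3 - <<'E'
from plant import robot,read_camera
import numpy as np,cv2
from h import *
s=robot.read_state();c=read_camera("wrist");np.savez("pics/w1.npz",tool_pos=s["tool_pos"],orientation=s["orientation"],**c)
im=c["image"];cv2.imwrite("pics/w1.png",im)
hsv=cv2.cvtColor(im,cv2.COLOR_BGR2HSV)
g=((hsv[...,0]>50)&(hsv[...,0]<95)&(hsv[...,1]>60)).astype(np.uint8)
g=cv2.morphologyEx(g,cv2.MORPH_CLOSE,np.ones((9,9)))
k=max(cv2.findContours(g,0,2)[0],key=cv2.contourArea);b=cv2.boxPoints(cv2.minAreaRect(k));print(b.round(0).tolist())
k=cv2.convexHull(k);q=cv2.approxPolyDP(k,12,True).reshape(-1,2);print(q.tolist())
P=plane(c,k.reshape(-1,2),.0244,s)[:,:2].astype(np.float32);r=cv2.minAreaRect(P);print(r,cv2.boxPoints(r).round(4).tolist())
E
```

```text
t: 1.4
tool_pos: [0.4801, 0.0921, 0.1693]
orientation: [-0.173, -3.136, -0.001]
force: [0.4, 0.9, 0.4]
opening: 0.0605
gripper_force: 0.0
[[0.0, 383.0], [0.0, 320.0], [511.0, 320.0], [511.0, 383.0]]
[[511, 352], [511, 383], [0, 383], [0, 355], [160, 320]]
((0.7606999278068542, 0.06595450639724731), (0.8957079648971558, 0.1594158262014389), 83.699462890625) [[0.6323000192642212, -0.37040001153945923], [0.7907999753952026, -0.3878999948501587], [0.8891000151634216, 0.5023999810218811], [0.7305999994277954, 0.5199000239372253]]
```

View pics/w1.png

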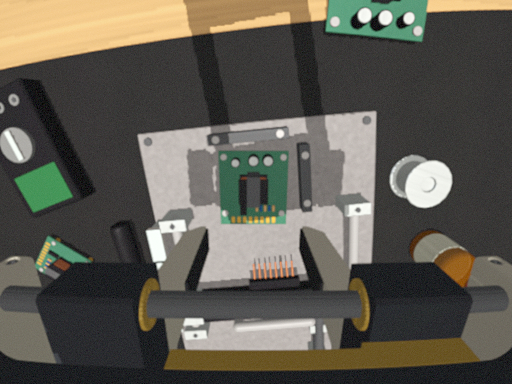

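The wrist view, with the robot at the top of the picture, shows the board at pixels (220–287, 150–222). The transformer is at about (253,195) and the fences at (248,136) and (304,176). I'll refine the board's pose and zoom in.

```bash
cat > meas.py <<'E'
import numpy as np,cv2
from h import *
def board(c,s,roi):
    x0,y0,x1,y1=roi;hsv=cv2.cvtColor(c["image"],cv2.COLOR_BGR2HSV)
    g=((hsv[...,0]>50)&(hsv[...,0]<95)&(hsv[...,1]>60)).astype(np.uint8)
    mk=np.zeros_like(g);mk[y0:y1,x0:x1]=1;g=cv2.morphologyEx(g*mk,cv2.MORPH_CLOSE,np.ones((7,7)))
    k=cv2.convexHull(max(cv2.findContours(g,0,2)[0],key=cv2.contourArea)).reshape(-1,2).astype(float)
    P=plane(c,k,.0244,s)[:,:2].astype(np.float32);r=cv2.minAreaRect(P);return r,cv2.boxPoints(r)
def jig(w,o=(.5342,.0979),a=-.0152):
    d=np.atleast_2d(w)[:,:2]-o;return np.c_[d@[np.cos(a),np.sin(a)],d@[-np.sin(a),np.cos(a)]]*1000
E
python3 - <<'E'
from meas import *
z=np.load("pics/w1.npz");c=dict(z);s=c;c.pop("extrinsics",None)
r,b=board(c,s,(205,140,300,235));print(r,jig(b).round(1).tolist(),jig(b).mean(0))
cv2.imwrite("pics/w1c.png",cv2.resize(c["image"][115:240,190:330],None,fx=4.5,fy=4.5,interpolation=cv2.INTER_CUBIC))
E
```

```text
((0.48780959844589233, 0.090703085064888), (0.07903102785348892, 0.08833904564380646), 83.79154968261719) [[-93.9, -43.1], [-6.0, -51.4], [1.4, 27.3], [-86.6, 35.6]] [-46.27565377  -7.90118865]
```

View pics/w1c.png

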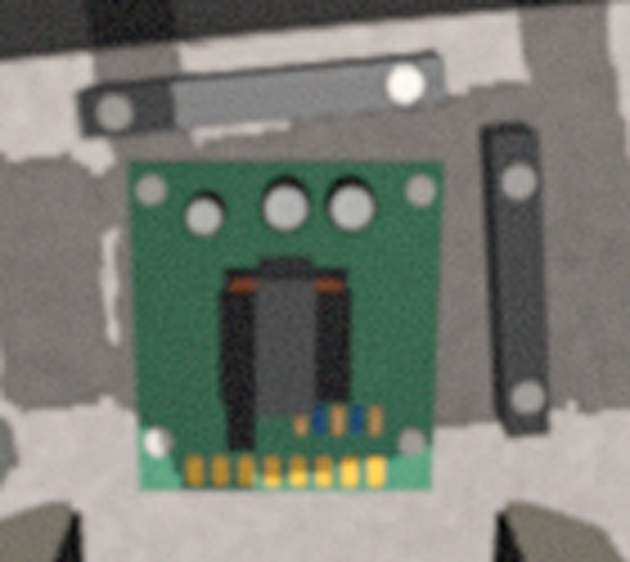

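```bash
python3 -m inch '[1,0,-60,0,54,1,0,-60,0,54,1,0,-60,0,54,1,0,-100,0,54,1,0,-120,0,54,1,0,-132,0,54,1,0,-138,0,54,1,0,-139,0,54,1,0,-139,0,54]' 10 && python3 -m inch '[0,0,0,0,25,0,0,0,0,25,0,0,0,0,25,0,0,0,0,25,0,0,0,0,25,0,0,0,0,25]' 10
```

```text
t: 2.2
tool_pos: [0.4823, 0.0924, 0.0319]
orientation: [0.169, 3.136, 0.0]
force: [0.1, -0.5, 0.8]
opening: 0.0501
gripper_force: 0.0
t: 2.7
tool_pos: [0.4823, 0.0919, 0.0316]
orientation: [0.17, 3.135, 0.0]
force: [-0.0, -1.1, 5.7]
opening: 0.0314
gripper_force: 10.0
```

```bash
python3 -m inch '[0,0,0.5,2.5,25,-2,2,0.5,5.3,25,-4,4,0.5,5.3,25,-6,6,0.5,5.3,25,-8,8,0.5,5.3,25,-8,8,0.5,5.3,25,-8,8,0.5,5.3,25]' 10 && python3 -m inch '[-1,0,0,0,25,-2,0,0,0,25,-3,0,0,0,25,-3,0,0,0,25]'&& python3 -m inch '[-1,0,0,0,25,-2,0,0,0,25,-2,0,0,0,25]'
```

```text
t: 3.28
tool_pos: [0.4738, 0.1002, 0.0316]
orientation: [0.026, 3.141, 0.0]
force: [0.1, -0.7, 6.5]
opening: 0.0315
gripper_force: 10.0
t: 3.62
tool_pos: [0.4714, 0.1002, 0.0316]
orientation: [0.025, 3.139, 0.001]
force: [4.6, 0.3, 2.3]
opening: 0.0313
gripper_force: 10.0
t: 3.87
tool_pos: [0.4707, 0.1003, 0.0323]
orientation: [0.025, 3.137, 0.001]
force: [8.6, 1.0, 4.0]
opening: 0.0313
gripper_force: 10.0
```

```bash
python3 - <<'E'
from plant import robot,read_camera
from meas import *
s=robot.read_state();c=read_camera("wrist")
im=c["image"];cv2.imwrite("pics/w2.png",im)
# zoom on the seat region
cv2.imwrite("pics/w2.png",cv2.resize(im[90:384,120:420],None,fx=2,fy=2,interpolation=cv2.INTER_CUBIC))
E
```

```text
(no output)
```

View pics/w2.png

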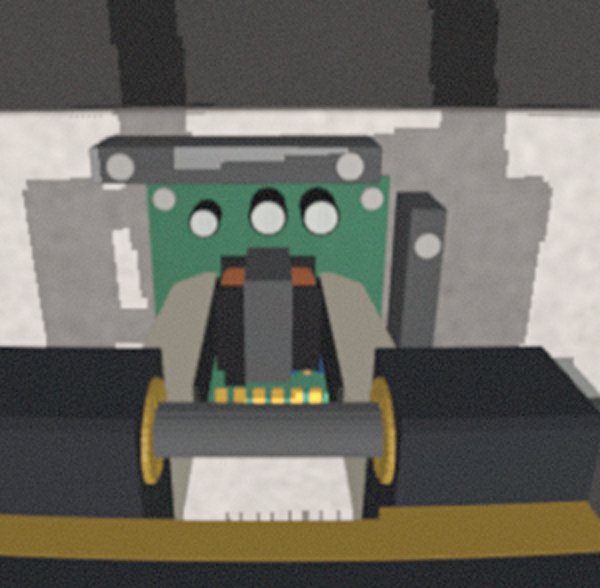

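The board now touches the near fence (x force +8.6 N), with a small gap left to the left fence. Next is the y push.

```bash
python3 -m inch '[1,1,0,0,25,1,2,0,0,25,1,3,0,0,25,1,3,0,0,25]' 10 && python3 -m inch '[0,1,0,0,25,0,2,0,0,25,0,2,0,0,25]'
```

```text
t: 4.25
tool_pos: [0.4711, 0.1021, 0.0318]
orientation: [0.025, 3.138, -0.002]
force: [7.4, -5.8, 3.8]
opening: 0.0313
gripper_force: 10.0
t: 4.5
tool_pos: [0.4711, 0.1041, 0.0319]
orientation: [0.025, 3.138, -0.002]
force: [6.2, -5.2, 3.3]
opening: 0.0321
gripper_force: 10.0
```

```bash
python3 -m inch '[0,1,0,0,25,0,1.5,0,0,25,0,1.5,0,0,25]' && python3 -m inch '[0,1,0,0,25,0,1.5,0,0,25,0,1.5,0,0,25]'
```

```text
t: 4.75
tool_pos: [0.4711, 0.1054, 0.0319]
orientation: [0.025, 3.138, -0.003]
force: [7.1, -5.8, 4.7]
opening: 0.0317
gripper_force: 10.0
t: 5.0
tool_pos: [0.471, 0.1056, 0.0319]
orientation: [0.025, 3.139, -0.006]
force: [5.1, -12.9, 6.1]
opening: 0.0315
gripper_force: 10.0
```

```bash
python3 -m inch '[0,0,0,0,39,0,0,0,0,39,0,0,0,0,39,0,0,5,0,39,0,0,15,0,39,0,0,50,0,39,0,0,90,0,39,0,0,110,0,39,0,0,110,0,39,0,0,110,0,39]' 10 && python3 - <<'E'
from plant import robot,read_camera
from meas import *
s=robot.read_state();c=read_camera("wrist");np.savez("pics/w3.npz",tool_pos=s["tool_pos"],orientation=s["orientation"],**c)
im=c["image"];r,b=board(c,s,(170,130,330,290));print(r,jig(b).round(1).tolist())
cv2.imwrite("pics/w3.png",cv2.resize(im[110:270,165:345],None,fx=4,fy=3.75,interpolation=cv2.INTER_CUBIC))
t=read_camera("top");r,b=board(t,None,(158,150,292,242));print(r,jig(b).round(1).tolist())
E
```

```text
t: 5.83
tool_pos: [0.4706, 0.1085, 0.1434]
orientation: [0.024, 3.138, 0.002]
force: [0.2, -0.6, -0.6]
opening: 0.0365
gripper_force: 0.0
((0.47658902406692505, 0.10577334463596344), (0.08019307255744934, 0.08868417143821716), 89.57759857177734) [[-101.8, -33.4], [-13.1, -32.8], [-13.7, 47.4], [-102.4, 46.7]]Traceback (most recent call last):
  File "<stdin>", line 6, in <module>
  File "meas.py", line 7, in board
    k=cv2.convexHull(max(cv2.findContours(g,0,2)[0],key=cv2.contourArea)).reshape(-1,2).astype(float)
                     ~~~^^^^^^^^^^^^^^^^^^^^^^^^^^^^^^^^^^^^^^^^^^^^^^^^
ValueError: max() iterable argument is empty
```

View pics/w3.png

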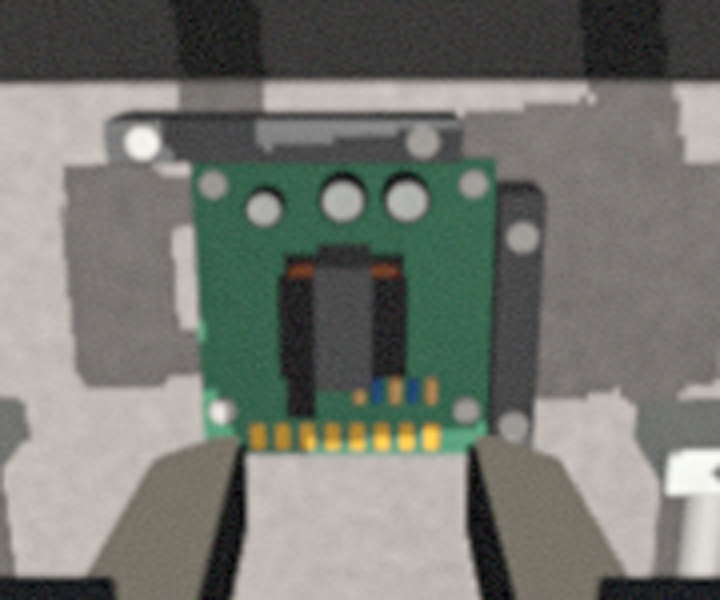

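The board looks flush with both fences: its edges meet them at crop (495,160), though the measured yaw is about 0.4° off. I'll press the far edge and then the right edge with shut fingers to make sure it is square.

```bash
python3 -m inch '[40,-4,0,0,0,74,-7,0,0,0,74,-7,0,0,0,74,-7,-40,0,0,74,-7,-80,0,0,74,-7,-110,0,0,74,-7,-125,0,0,74,-7,-127,0,0,74,-7,-127,0,0,74,-7,-127,0,0]' 10 && python3 -m inch '[-3,0,0,0,0,-6,0,0,0,0,-9,0,0,0,0,-11,0,0,0,0,-13,0,0,0,0,-13,0,0,0,0]'
```

```text
t: 6.77
tool_pos: [0.5416, 0.1009, 0.0124]
orientation: [-0.025, -3.138, 0.0]
force: [-0.0, 0.2, -0.6]
opening: 0.0004
gripper_force: 0.0
t: 7.27
tool_pos: [0.5305, 0.1009, 0.0143]
orientation: [0.025, 3.141, 0.0]
force: [-0.4, 0.8, 0.0]
opening: 0.0002
gripper_force: 0.0
```

```bash
python3 -m inch '[-1,0,2,0,0,-2,0,2,0,0,-3,0,2,0,0,-4,0,2,0,0,-4,0,2,0,0]' && python3 -m inch '[-1,0,0,0,0,-2,0,0,0,0,-2,0,0,0,0]'
```

```text
t: 7.68
tool_pos: [0.53, 0.1009, 0.0181]
orientation: [0.025, 3.134, 0.001]
force: [10.3, -0.9, -0.8]
opening: 0.0004
gripper_force: 5.2
t: 7.93
tool_pos: [0.5299, 0.1009, 0.0192]
orientation: [0.025, 3.13, 0.001]
force: [14.2, -0.7, -0.1]
opening: 0.0005
gripper_force: 7.5
```

```bash
python3 -m inch '[10,0,0,0,0,10,0,20,0,0,10,-20,60,0,0,0,-50,60,0,0,-30,-67,60,0,0,-51,-67,60,0,0,-51,-67,60,0,0,-51,-67,25,0,0,-51,-67,0,0,0,-51,-67,0,0,0]' && python3 -m inch '[0,2,0,0,0,0,5,0,0,0,0,7,0,0,0,0,8,0,0,0,0,8,0,0,0]'
```

```text
t: 8.77
tool_pos: [0.4724, 0.034, 0.0134]
orientation: [-0.025, -3.139, -0.0]
force: [-0.6, 0.6, -0.8]
opening: 0.0005
gripper_force: 0.0
t: 9.18
tool_pos: [0.474, 0.0423, 0.0168]
orientation: [0.024, 3.141, 0.0]
force: [-0.2, -0.6, 0.1]
opening: 0.0004
gripper_force: 0.0
```

```bash
python3 -m inch '[0,1,0,0,0,0,2,0,0,0,0,3,0,0,0,0,4,0,0,0,0,4,0,0,0]' && python3 -m inch '[0,1,0,0,0,0,2,0,0,0,0,3,0,0,0,0,3,0,0,0]'
```

```text
t: 9.6
tool_pos: [0.4734, 0.046, 0.0161]
orientation: [-0.025, -3.141, -0.0]
force: [-0.2, 0.6, 0.3]
opening: 0.0009
gripper_force: 0.0
t: 9.93
tool_pos: [0.4735, 0.049, 0.016]
orientation: [-0.025, -3.141, -0.0]
force: [-0.4, -0.9, 0.3]
opening: 0.0006
gripper_force: 0.0
```

```bash
python3 -m inch '[0,1,0,0,0,0,2,0,0,0,0,3,0,0,0,0,3,0,0,0]' && python3 -m inch '[0,1,0,0,0,0,2,0,0,0,0,3,0,0,0,0,3,0,0,0]'
```

```text
t: 10.27
tool_pos: [0.4735, 0.0518, 0.0161]
orientation: [0.025, 3.141, -0.001]
force: [-1.0, -1.8, -0.2]
opening: 0.0
gripper_force: 0.5
t: 10.6
tool_pos: [0.4736, 0.0526, 0.0162]
orientation: [-0.025, -3.141, 0.006]
force: [-0.4, -13.4, 2.4]
opening: 0.0006
gripper_force: 5.4
```

```bash
python3 -m inch '[0,-8,0,0,0,0,-8,0,0,0,0,-8,40,0,0,0,0,80,0,0,30,20,120,0,0,60,44,150,0,50,77,44,184,0,100,77,44,184,0,100,77,44,184,0,100,77,44,184,0,100]' && python3 - <<'E'
from plant import robot,read_camera
from meas import *
s=robot.read_state();print(s["q"].round(2) if hasattr(s["q"],"round") else s["q"]);c=read_camera("wrist");np.savez("pics/w4.npz",tool_pos=s["tool_pos"],orientation=s["orientation"],**c)
cv2.imwrite("pics/w4.png",c["image"]);t=read_camera("top");np.savez("pics/top4.npz",**t)
E
```

```text
t: 11.43
tool_pos: [0.5506, 0.0993, 0.2]
orientation: [0.024, 3.141, 0.001]
force: [-0.5, 0.4, -0.6]
opening: 0.0293
gripper_force: 0.0
[ 0.09  0.03  1.63  0.    1.48 -1.47]
```

View pics/w4.png

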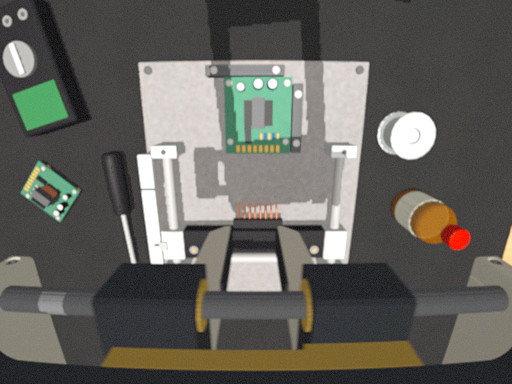

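The board sits in the corner at (226–292, 77–152). The pointer is at about (160,245) and the engraved line at (147,189). Now I'll check the handle and the board numerically.

```bash
python3 - <<'E'
from meas import *
t=dict(np.load("pics/top0.npz"))
P=plane(t,[(155+178/3.7,130.5),(155+325/3.7,130.5)],.079);print("bar",P.round(4).tolist(),jig(P).round(1))
c=dict(np.load("pics/w4.npz"));s=c
r,b=board(c,s,(215,65,305,160));print("board",r,jig(b).round(1).tolist())
w=plane(c,[(147,189),(160,245)],.046,s);print("line,ptr",jig(w).round(1))
p=plane(c,[(148,70),(363,73)],.012,s);print("screws",jig(p).round(1))
# plate near edge line in this view
v=cv2.cvtColor(c["image"],cv2.COLOR_BGR2GRAY)
q=[(x,np.where(v[40:75,x]>130)[0][0]+40-.5) for x in list(range(150,200))+list(range(325,360)) if (v[40:75,x]>130).any()]
E=plane(c,q,.012,s)[:,:2].astype(np.float32);l=cv2.fitLine(E,cv2.DIST_HUBER,0,.001,.001).ravel();print(l,np.degrees(np.arctan2(l[1],l[0])),jig([l[2:]]))
E
```

```text
bar [[0.636, 0.1402, 0.079], [0.6345, 0.0506, 0.079]] [[101.2  43.8]
 [101.  -45.7]]
board ((0.4758830666542053, 0.10570375621318817), (0.07997915893793106, 0.08890307694673538), 89.22474670410156) [[-102.8, -33.1], [-13.9, -33.0], [-14.0, 47.0], [-102.9, 46.8]]
line,ptr [[  27.9 -129.2]
 [ 104.3 -120.9]]
screws [[-112.2 -126.4]
 [-109.3  134.2]]
[0.01183859 0.9999299  0.41129678 0.0670689 ] 89.32168 [[-122.42040301  -32.69559076]]
```

```bash
python3 -m inch '[10,0,0,-7,54,20,0,0,-14,54,40,-2,0,-21,54,60,-2,0,-28,54,83,-2,0,-35,54,83,-2,0,-42,54,83,-2,0,-49,54,83,-2,0,-56,54,83,-2,0,-63,54,83,-2,0,-70,54]' && python3 -m inch '[0,0,0,-7,54,0,0,0,-14,54,0,0,0,-20,54,0,0,0,-20,54,0,0,0,-20,54]' && python3 - <<'E'
from plant import robot,read_camera
from meas import *
s=robot.read_state();c=read_camera("wrist")
cv2.imwrite("pics/w5.png",c["image"])
E
```

```text
t: 12.37
tool_pos: [0.6315, 0.0964, 0.1973]
orientation: [-1.829, -2.55, 0.004]
force: [0.1, 0.0, -0.5]
opening: 0.0502
gripper_force: 0.0
t: 12.78
tool_pos: [0.632, 0.0965, 0.1982]
orientation: [-2.234, -2.206, 0.004]
force: [-0.3, -0.2, -0.9]
opening: 0.0501
gripper_force: 0.0
```

View pics/w5.png

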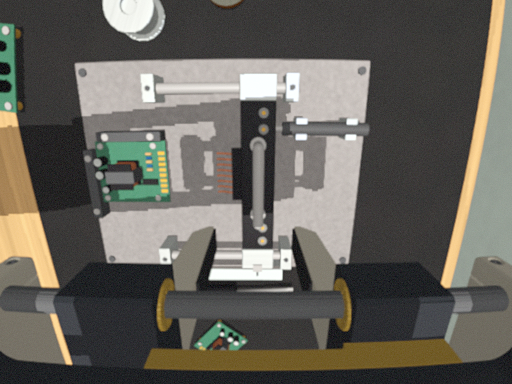

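The bar lies centred between the fingers, at (258,145–225), so I can descend.

```bash
python3 -m inch '[2,0,-40,0,54,2,0,-80,0,54,2,0,-110,0,54,2,0,-130,0,54,2,0,-138,0,54,2,0,-138,0,54,2,0,-138,0,54]' && python3 -m inch '[0,0,0,0,8,0,0,0,0,8,0,0,0,0,8,0,0,0,0,8,0,0,0,0,8,0,0,0,0,8,0,0,0,0,8]' 35
```

```text
t: 13.42
tool_pos: [0.6357, 0.0968, 0.0627]
orientation: [2.238, 2.205, 0.0]
force: [-0.4, 0.8, 0.9]
opening: 0.0504
gripper_force: 0.0
t: 14.0
tool_pos: [0.6361, 0.0969, 0.0624]
orientation: [2.238, 2.203, 0.002]
force: [0.7, 0.4, 0.4]
opening: 0.0112
gripper_force: 35.0
```

```bash
python3 -m inch '[-5,0.1,0,0,8,-12,0.2,0,0,8,-20,0.3,0,0,8,-28,0.4,0,0,8,-36,0.6,0,0,8,-44,0.7,0,0,8,-52,0.8,0,0,8,-60,0.9,0,0,8,-68,1,0,0,8,-71,1.1,0,0,8]' 35 && python3 -m inch '[0,0,0,0,8,0,0,0,0,8,-2,0,0,0,8,-2,0,0,0,8]' && python3 - <<'E'
from plant import robot,read_camera
from meas import *
s=robot.read_state()
for n in("wrist","top","scene"):
    c=read_camera(n);np.savez(f"pics/{n}6.npz",tool_pos=s["tool_pos"],orientation=s["orientation"],**c)
    if n!="wrist":
        p=cv2.projectPoints(np.array([[.5342+.04,.0979-.130,.046]]),cv2.Rodrigues(c["extrinsics"][:3,:3])[0],c["extrinsics"][:3,3],c["K"],c["D"])[0].ravel().astype(int);print(n,p)
        x,y=p;a=cv2.resize(c["image"][y-35:y+35,x-35:x+35],(390,390),interpolation=cv2.INTER_CUBIC)
        o=a if n=="top" else np.hstack([o,a])
cv2.imwrite("pics/c6.png",o)
E
```

```text
t: 14.83
tool_pos: [0.5656, 0.0979, 0.0624]
orientation: [2.237, 2.202, 0.004]
force: [9.8, -0.8, -7.7]
opening: 0.0106
gripper_force: 35.0
t: 15.17
tool_pos: [0.5641, 0.0979, 0.0624]
orientation: [2.237, 2.202, 0.005]
force: [9.3, 0.1, -6.2]
opening: 0.0107
gripper_force: 35.0
top [279 159]
scene [229 208]
```

View pics/c6.png

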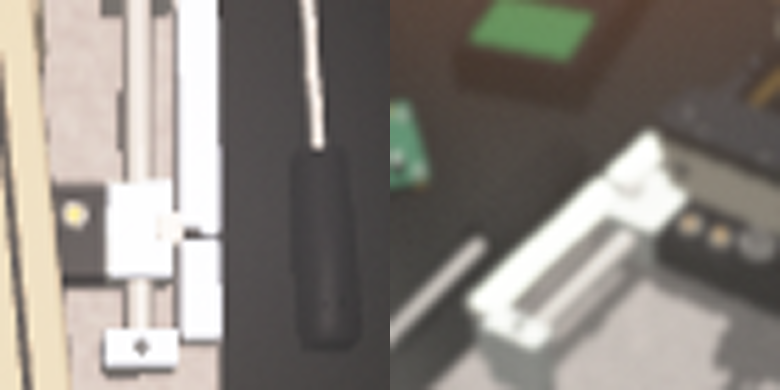

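In the top crop, the pointer at (190,231) is about 3 mm short of the line at y=237. That agrees with the 72 mm of travel, so I'll pull 3 mm more.

```bash
python3 -m inch '[-1,0,0,0,8,-2,0,0,0,8,-3,0,0,0,8,-3,0,0,0,8,-3,0,0,0,8]' && python3 - <<'E'
from plant import robot,read_camera
from meas import *
s=robot.read_state();print(s["tool_pos"],s["force"])
ims=[read_camera("top") for _ in range(6)];c=ims[0];a=np.mean([i["image"] for i in ims],0).astype(np.uint8)
np.savez("pics/top7.npz",**{**c,"image":a})
p=a[180:212,264:290]
o=cv2.resize(p,(520,600),interpolation=cv2.INTER_CUBIC);w=cv2.resize(read_camera("wrist")["image"][130:384,130:400],(270,254));o=np.hstack([o,np.vstack([w,np.zeros((346,270,3),np.uint8)])])
cv2.imwrite("pics/c7.png",o)
g=cv2.cvtColor(a,cv2.COLOR_BGR2GRAY);print(g[192:208,270:286])
E
```

```text
t: 15.73
tool_pos: [0.5612, 0.098, 0.0624]
orientation: [2.237, 2.202, 0.005]
force: [9.7, 0.9, -6.8]
opening: 0.0109
gripper_force: 35.0
[0.56123203 0.0979562  0.06238954] [ 9.68314383  0.87683826 -6.76962252]
[[208 205 206 207 211 215 213 212 212 210 210 212 206 131  76  76]
 [210 212 208 206 211 214 213 212 212 213 213 211 202 132  76  76]
 [211 213 208 205 209 214 216 215 215 215 216 211 203 132  76  76]
 [209 208 207 207 210 210 213 214 214 216 215 212 205 134  76  75]
 [207 208 206 210 212 210 209 210 212 214 215 213 206 135  76  75]
 [209 211 210 213 214 212 209 211 213 213 216 212 204 136  75  75]
 [211 214 212 211 212 213 213 214 213 210 213 211 202 138  75  74]
 [211 215 215 212 209 212 212 213 211 209 212 213 205 141  75  74]
 [213 216 217 213 208 210 211 211 210 209 211 214 207 142  75  74]
 [212 215 216 212 207 210 214 216 214 211 212 214 207 143  74  73]
 [211 212 212 209 206 212 219 221 217 211 211 212 209 143  74  74]
 [210 208 207 207 207 211 216 218 215 214 212 211 207 139  74  73]
 [210 207 207 210 210 211 211 212 214 216 214 210 202 138  74  73]
 [208 206 209 211 211 211 209 208 211 214 213 211 204 140  73  73]
 [210 207 209 211 212 211 211 208 208 212 216 213 207 168  73  73]
 [211 206 207 210 215 211 211 209 206 209 216 213 206 179  73  73]]
```

```bash
python3 - <<'E'
from meas import *
a=np.load("pics/top7.npz")["image"];p=a[150:182,258:290]
cv2.imwrite("pics/c8.png",cv2.resize(p,(560,560),interpolation=cv2.INTER_CUBIC))
g=cv2.cvtColor(a,cv2.COLOR_BGR2GRAY);print(g[158:174,262:286])
c=dict(np.load("pics/top7.npz"))
# expected pixel rows: line, bridge-block edges at measured jig pose
for n,x,z in(("line",25,.046),("blk far",45,.05),("blk near",5,.05)):
    q=np.array([[.5342+x/1000-.13*.0152,.0979-.125-x*1.5e-5,z]]);print(n,cv2.projectPoints(q,cv2.Rodrigues(c["extrinsics"][:3,:3])[0],c["extrinsics"][:3,3],c["K"],c["D"])[0].ravel())
E
```

```text
[[163 229 248 248 247 248 249 250 248 247 248 249 247 146 227 253 253 253
  253 253 252 179  81  80]
 [121 220 253 253 253 253 253 253 253 253 253 253 252 147 227 253 253 253
  253 253 252 178  81  80]
 [113 196 253 253 253 253 253 253 253 253 253 253 252 147 227 253 253 253
  253 253 252 178  81  81]
 [122 222 253 253 253 253 253 253 253 253 253 253 252 148 228 253 253 253
  253 253 252 178  80  80]
 [126 231 253 253 253 253 253 253 253 253 253 253 252 185 228 253 253 253
  253 253 252 178  81  80]
 [129 232 253 253 253 253 253 253 253 253 245 249 248 240 249 253 253 253
  253 253 252 178  81  81]
 [129 232 253 253 253 253 253 253 253 253 242 249 249 250 252 253 253 253
  253 253 252 179  81  81]
 [129 232 253 253 253 253 253 253 253 253 233 251 251 250 243 241 241 242
  248 248 244 147  81  80]
 [126 227 253 253 253 253 253 253 253 253 225 251 251 249 224 155 153 156
  171 169 162  98  81  80]
 [125 225 253 253 253 253 253 253 253 253 225 251 251 250 247 245 245 245
  245 245 241 150  81  80]
 [125 225 253 253 253 253 253 253 253 253 218 241 241 236 247 253 253 253
  253 253 252 176  81  81]
 [126 224 253 253 253 253 253 253 253 253 250 251 249 168 220 253 253 253
  253 253 252 179  80  80]
 [125 223 253 253 253 253 253 253 253 253 253 253 252 134 198 253 253 253
  253 253 252 179  80  80]
 [126 223 253 253 253 253 253 253 253 253 253 253 252 135 197 253 253 253
  253 253 252 178  80  80]
 [125 223 253 253 253 253 253 253 253 253 253 253 252 135 196 253 253 253
  253 253 252 178  80  79]
 [126 223 253 253 253 253 253 253 253 253 253 253 252 136 196 253 253 253
  253 253 252 178  80  79]]
line [277.58726957 166.38520034]
blk far [277.59678588 157.5214976 ]
blk near [277.74066932 174.64893827]
```

View pics/c8.png

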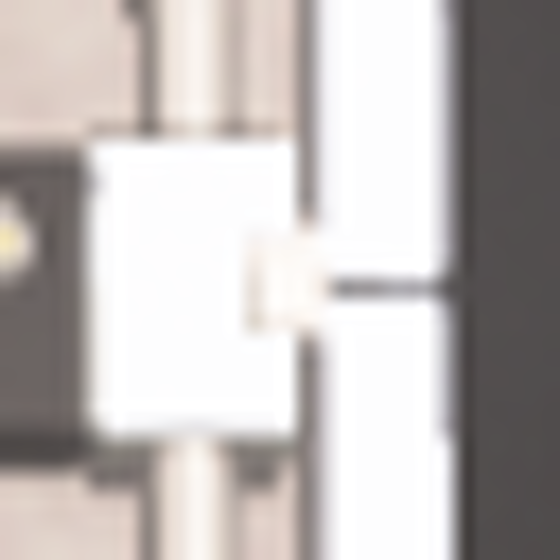

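The pointer root spans rows 162.2–168.7, so its centre is at about 165.5–165.8, against the line at 166.0. That puts it within about 1 mm, and it agrees with the 74.9 mm of travel. The hold is steady, so I'm handing the job in.

```bash
python3 - <<'E'
from plant import robot,job
s=robot.read_state();print(s["t"],s["tool_pos"],s["gripper_force"],s["force"])
print(job.close_job())
E
```

```text
16.0833 [0.56127834 0.09791987 0.06241818] 34.99842166900635 [ 9.65250275  0.65533786 -6.11058678]
the job is handed in; nothing more can be done
None
```

I pushed the board square and flush into the fence corner, pulled the slide about 75 mm until its pointer was level with the line (within about 1 mm in the top camera view), and handed the job in at 16 s with the handle still gripped at 35 N; no verdict came back.

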